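Brake lever check on two trolley handles

ROBOT

A 6-joint arm with a two-finger parallel gripper is mounted at the origin on a cart in front of the work surface, level with it; the furniture and walls round the work are solid. World frame = base frame: x ahead of the robot, y to its left, z up, the work surface at z = 0. Lengths are in m, angles in rad, forces in N, time in s.
With the tool pointing down it reaches from about 0.3 to 0.775 m from the base axis. Payload 14.6 kg.
Tool frame: the origin (TCP) lies on the centre line of the jaws, within the pads' length; the fingertips stand ctrl.tcp_to_tips ahead of it and the grasp point (between the pads) lies 2 mm behind it (ctrl.tcp_to_tips is the distance from the TCP to the fingertips, in m); z points along the fingers, y is the line along which they close (so a half turn about z gives the same grasp; the last joint's range is limited). The gripper opens to 94 mm and grips with 3 to 60 N. Pads are 16 mm wide; open, the fingers measure 119 mm over their backs; the gripper's body (75 mm by 177 mm) begins 78 mm behind the grasp point.
Start: joints at [1.208, 0.3, 1.521, -0, 1.321, -0.067], TCP at [0.16, 0.526, 0.222] pointing down, gripper open.
Joint ranges: [-3.03, 3.03], [-0.79, 2.21], [0.23, 2.52], [-1.04, 4.18], [0, 3.07], [-2.55, 2.55]. Speed limits (rad/s): [2.22, 2.22, 2.57, 3.14, 3.14, 3.14].

INTERFACE

Orientations are given as [roll, pitch, yaw] about the fixed x, y, z axes, in that order (R = Rz(yaw) Ry(pitch) Rx(roll)).
In Python, from station import telemetry, viewer, hand_in, ctrl gives the robot as it stands.
- The arm moves only by the tool step_arm, never from a script. Its argument "plan" is a list of rows, each an object of numbers: "dx", "dy", "dz": the shift along the tool's x, y, z scaled (see below); "rx", "ry", "rz": the turn, a rotation vector about the tool's x, y, z scaled (see below); "claw": the closure, from 0 (fully open) to 1 (shut). In form: [{"dx": .., "dy": .., "dz": .., "rx": .., "ry": .., "rz": .., "claw": ..}, ...]. A call has 1 to 10 rows; each row shifts and turns the commanded pose from where the row before left it, along the tool's axes as they then stand; what a row does not reach is not made up. The controller multiplies each number of a shift by 0.1 m and each number of a turn by 90 degrees. A row lasts 1/10 s, in which the tool goes at most 50 mm and 8.59 degrees, less where a joint would pass 70% of its speed; a pose out of reach is approached as far as the arm can. A call with a number of a shift or a turn outside -1 to 1 is refused whole. A call with a gripper value outside its range is refused whole. The fingers move at their own pace and stop on an object; "grip_force" is the grip in N (left out, the last holds). Time passes only in rows, so rows that do not move let the fingers close. It gives the time, the measured TCP pose, the force, the opening and the grip force at its end, in the units of the state.
- telemetry.get_obs(): the state, without advancing time (a new reading comes with each control period).
- viewer.camera(name): name is "side" or "top" or "wrist"; returns a dict with "img" (480x640x3 uint8, red, green, blue), "z_map" (480x640 float32, m along the optical axis (not along the pixel's ray), 0 where there is no reading), "fx", "fy", "cx", "cy" (pixels), "R" (3x3) and "t" (3): a world point X has camera coordinates R X + t; the wrist camera has in their place "tool_from_camera" (4x4, takes a point from camera to tool coordinates, whose origin is the TCP and whose axes are the flange's). Camera axes: x right, y down, z forward; pixel columns grow to the right and rows downward; lengths in m; the calibration is good to about 2 mm. The wrist camera is an equidistant fisheye: a pixel r from the principal point sees the ray r / f radians off the axis. A picture is of the moment at which its call begins: read the wrist's pose just before it.
- hand_in(): hands the job in; it is judged then, once.
Trained networks look in a picture, given as the dict that the camera call returned (one of the last four; its "shot" number tells which), for a name from the list of things; names that differ only in an ending like _2 or _b are one class to them, and where a whole thing is asked for, a point or a joint stands for the part that bears it (a point fixed in the world has none). Each returns a list of dicts, best first, with "score" (0 to 1); they miss things now and then, are a little off and sometimes report something else, mostly with a low value. They report only what shows in the picture. A call takes as long as a camera call.
- viewer.recognise(target, picture): "rect" ([left, top, right, bottom] in pixels, round what is visible of it).
The state is a dict: "time_s": time; "qpos": joint angles; "joint_vel": joint speeds; "tau": joint torques, N m; "ee_pos": TCP position; "eef_rot": TCP orientation; "force": force on the tool from outside, world axes, zero at the start; "moment": the same for the moment, N m; "grip_width": finger opening in m; "grip_force": force on a finger pad.
Only numpy, scipy, OpenCV 4.12 (cv2) and the standard library are available. Lean on these libraries where they do the work, as an engineer would, in place of code of your own. Each camera call takes 0.05 s, during which the arm holds its last target. There are 200 camera calls.

TASK

Check the two trolley brake handles on the bench: with the fingertips or the outside of the fingers, gently press the left lever (as the robot sees it) in as far as it goes and keep it there for a moment, let it spring back, then do the same with the right lever. One lever stops well short of its bar and is sound; reject the other, whose lever comes right in to the bar, by pushing the tag at the end of that handle fully in, away from the robot. Pinch nothing, leave the sound handle's tag as it is, leave everything else where it stands, and finish clear with both levers released.

Things in the scene. Friction and masses are not known exactly. Their poses are not given: they have to be found in the camera images.
- handle_1: One of two trolley brake handles that look alike, fixed on a bench stand (aluminium base 125 x 230 x 10 mm), slightly turned; either may be the left one. Origin: on the bench below the middle of the posts; x points the way the lever and tag are pushed (away from the robot), y along the bar, z up. The reject tag stands at the -y end on a block: x -87 to -1, y -123 to -97 mm, 62 mm high.
- bar_1 (a point): On the axis of handle_1's black rubber grip bar, 80 mm above the stand's origin; the bar is 28 mm thick (top 94 mm up) and runs along the stand's y from -75 to +100 mm. The lever lies in front of it, pivot at x = -32, y = +75 mm in the stand's frame.
- lever_1 (a joint): Steel lever of handle_1, rad: 0 released, slanting 0.32 rad off the bar; grows as pressed in about its vertical pivot. Springs back (2.4 N at the press point to start, 5.5 N at the bar). Hidden hard stop: sound handle at 0.19, ball end 25 mm short of the bar; worn handle at 0.37, ball end on the bar. Which handle is worn cannot be seen until they are pressed.
- lever_1_press (a point): Point to press on lever_1: middle of the blade's front face, 100 mm from the pivot, moving with it; x is square to the blade, towards the bar, y along it to the pivot. The blade is 10 mm thick, 20 mm tall (75 to 95 mm above the bench) and ends in a 22 mm ball 140 mm from the pivot. Nothing stands in front of it.
- tag_1 (a joint): Reject tag of handle_1, m: 0 is the end of its slide nearest the robot (not rejected; it starts within 4 mm of this), 0.040 pushed fully in, along the stand's own x. An upright steel plate 12 x 22 x 38 mm (z = 63 to 101 mm) that stays where it is left; needs about 1.5 N to move.
- tag_1_push (a point): Point to push on tag_1: middle of the width of its front face, 87 mm above the bench; moves with the tag; x is the way it is pushed.
- handle_2: One of two trolley brake handles that look alike, fixed on a bench stand (aluminium base 125 x 230 x 10 mm), slightly turned; either may be the left one. Origin: on the bench below the middle of the posts; x points the way the lever and tag are pushed (away from the robot), y along the bar, z up. The reject tag stands at the -y end on a block: x -87 to -1, y -123 to -97 mm, 62 mm high.
- bar_2 (a point): On the axis of handle_2's black rubber grip bar, 80 mm above the stand's origin; the bar is 28 mm thick (top 94 mm up) and runs along the stand's y from -75 to +100 mm. The lever lies in front of it, pivot at x = -32, y = +75 mm in the stand's frame.
- lever_2 (a joint): Steel lever of handle_2, rad: 0 released, slanting 0.32 rad off the bar; grows as pressed in about its vertical pivot. Springs back (2.4 N at the press point to start, 5.5 N at the bar). Hidden hard stop: sound handle at 0.19, ball end 25 mm short of the bar; worn handle at 0.37, ball end on the bar. Which handle is worn cannot be seen until they are pressed.
- lever_2_press (a point): Point to press on lever_2: middle of the blade's front face, 100 mm from the pivot, moving with it; x is square to the blade, towards the bar, y along it to the pivot. The blade is 10 mm thick, 20 mm tall (75 to 95 mm above the bench) and ends in a 22 mm ball 140 mm from the pivot. Nothing stands in front of it.
- tag_2 (a joint): Reject tag of handle_2, m: 0 is the end of its slide nearest the robot (not rejected; it starts within 4 mm of this), 0.040 pushed fully in, along the stand's own x. An upright steel plate 12 x 22 x 38 mm (z = 63 to 101 mm) that stays where it is left; needs about 1.5 N to move.
- tag_2_push (a point): Point to push on tag_2: middle of the width of its front face, 87 mm above the bench; moves with the tag; x is the way it is pushed.
- clear_bottle: Clear glass bottle with a blue cap, 56 mm across, 102 mm tall, standing behind the handles. Not part of the job. Origin: centre of its underside.
- red_bottle: Bottle with a red cap, 43 mm across, 84 mm tall, standing behind the handles. Not part of the job. Origin: centre of its underside.
- drop_bottle: Small amber flask, 35 mm across, 72 mm tall, standing behind the handles. Not part of the job. Origin: centre of its underside.
- foam_box: White foam box 99 x 109 x 64 mm, at the left. Not part of the job. Origin: centre of its underside.
- marker_pen: Marker pen 14 x 130 x 14 mm, lying at the left. Not part of the job. Origin: centre of its underside.
- tape: Roll of tape 98 mm across, 20 mm high, lying at the right. Not part of the job. Origin: centre of its underside.

How it is judged:
By the outcome, as a careful person would: the job done as asked, in the order asked, and still so for the second after the job is handed in, with the robot touching nothing.
It also fails if it takes over 64 s, if anything falls off the work surface, if the arm or the gripper's body presses on something with over 40 N, if the wrist force passes 120 N, or if a joint passes its speed limit or range.

## Working session

There is one attempt and no reset: what is moved stays moved. The work goes in short steps, Python scripts to look and compute and a tool call to move; the robot and the scene stay as the last step left them, time stands still between calls to the robot, and variables do not carry over. Pictures are saved under pics/ and viewed, at most 10 in all, crops included, and the job is handed in when it is done.

Besides the shell and the picture viewer there is one more tool, called after "Call:" as a command line: name --argument value ..., lists and objects as JSON in quotes. step_arm: Moves the arm, as the interface text tells. Shifts and turns lie within -1 to 1; 1 stands for 0.1 m of shift or 90 degrees of turn. Its arguments: {"type":"object","properties":{"plan":{"type":"array"},"grip_force":{"type":"number"}},"required":["plan"]}

```bash
mkdir -p pics; ls; cat > h.py <<'E'
import numpy as np, cv2
from station import telemetry, viewer, hand_in, ctrl
def world(p,u,v,z):
    c=np.array([(u-p['cx'])/p['fx']*z,(v-p['cy'])/p['fy']*z,z]); return np.array(p['R']).T@(c-np.array(p['t']))
def cloud(p):
    v,u=np.mgrid[:480,:640]; z=p['z_map']
    c=np.stack([(u-p['cx'])/p['fx']*z,(v-p['cy'])/p['fy']*z,z],-1)
    w=(c-np.array(p['t']))@np.array(p['R']); w[z==0]=np.nan; return w
E
python3 - <<'E'
from h import *
o=telemetry.get_obs();print({k:np.round(v,3).tolist() for k,v in o.items()},ctrl.tcp_to_tips)
for n in ['top','side']:
    p=viewer.camera(n); cv2.imwrite(f'pics/{n}0.png',p['img'][...,::-1]); np.savez(f'{n}0.npz',**{k:p[k] for k in ['img','z_map','fx','fy','cx','cy','R','t']})
    for t in ['handle_1','lever_1','tag_1']:
        print(n,t,[(np.round(r['rect']).tolist(),round(r['score'],2)) for r in viewer.recognise(t,p)])
E
```

```text
pics
{'time_s': 0.0, 'qpos': [1.208, 0.3, 1.522, 0.0, 1.321, -0.067], 'joint_vel': [-0.0, 0.001, -0.0, 0.002, 0.001, -0.001], 'tau': [0.001, -53.181, -35.275, 0.071, 0.024, -0.0], 'ee_pos': [0.16, 0.526, 0.222], 'eef_rot': [-3.14, -0.0, 2.846], 'force': [-0.747, -0.657, 0.363], 'moment': [-0.006, -0.005, -0.054], 'grip_force': 0.0, 'grip_width': 0.094} 0.017
top handle_1 [([221.0, 213.0, 295.0, 273.0], 0.89), ([342.0, 258.0, 416.0, 310.0], 0.8)]
top lever_1 [([234.0, 236.0, 261.0, 258.0], 0.7), ([356.0, 280.0, 399.0, 303.0], 0.58)]
top tag_1 [([277.0, 255.0, 285.0, 263.0], 0.61)]
side handle_1 [([242.0, 200.0, 292.0, 266.0], 0.92), ([259.0, 254.0, 350.0, 354.0], 0.81)]
side lever_1 [([248.0, 201.0, 264.0, 228.0], 0.71), ([278.0, 264.0, 300.0, 306.0], 0.57), ([230.0, 187.0, 269.0, 221.0], 0.34)]
side tag_1 [([305.0, 299.0, 317.0, 322.0], 0.48), ([255.0, 227.0, 264.0, 236.0], 0.44)]
```

```bash
python3 - <<'E'
from h import *
a=cv2.imread('pics/top0.png')[190:330,200:440]; cv2.imwrite('pics/a.png',cv2.resize(a,(800,467),interpolation=cv2.INTER_CUBIC))
p=np.load('top0.npz'); w=cloud(p)
for r in ([221,213,295,273],[342,258,416,310]):
    q=w[r[1]-3:r[3]+3,r[0]-3:r[2]+3].reshape(-1,3)
    print(np.nanmin(q,0),np.nanmax(q,0))
    b=q[(q[:,2]>.004)&(q[:,2]<.02)]; 
    for lo,hi in((.004,.02),(.055,.068),(.086,.099)):
        s=q[(q[:,2]>lo)&(q[:,2]<hi)]; m=cv2.minAreaRect((s[:,:2]*1000).astype(np.float32)); print(lo,len(s),m)
E
```

```text
[ 0.37636314  0.0311307  -0.01746452] [0.64630319 0.3358194  0.11643066]
0.004 2096 ((510.3497314453125, 182.6908721923828), (215.5845489501953, 258.7308654785156), 14.126546859741211)
0.055 164 ((489.80987548828125, 172.53338623046875), (192.65614318847656, 85.84423065185547), 81.35034942626953)
0.086 532 ((510.73828125, 187.278564453125), (233.6623992919922, 96.14464569091797), 65.37964630126953)
[ 0.35588691 -0.36894509 -0.01227651] [ 0.59498598 -0.08389819  0.12063381]
0.004 1953 ((474.9019775390625, -227.6583251953125), (182.63880920410156, 254.10549926757812), 13.960773468017578)
0.055 170 ((455.4158935546875, -232.6475830078125), (85.66775512695312, 210.81346130371094), 7.166730880737305)
0.086 573 ((463.4270935058594, -222.71209716796875), (98.93247985839844, 225.17323303222656), 5.754330158233643)
```

View pics/a.png

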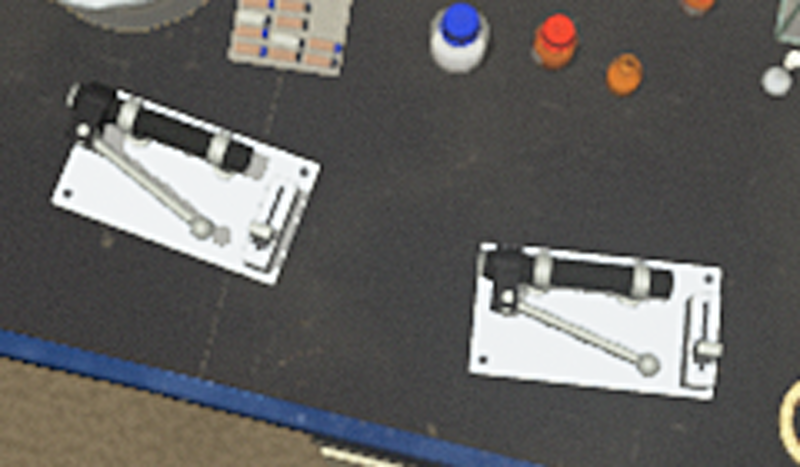

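View pics/side0.png

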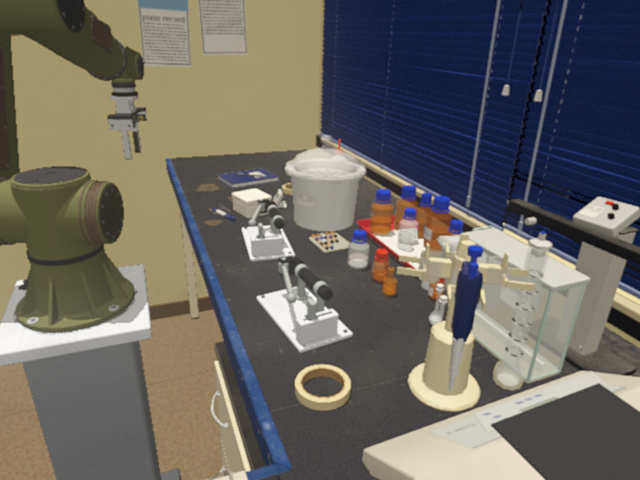

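```bash
python3 - <<'E'
from h import *
p=np.load('top0.npz'); R,t=p['R'],p['t']; C=-R.T@t; print('cam',C)
def onz(u,v,z):
    d=R.T@np.array([(u-p['cx'])/p['fx'],(v-p['cy'])/p['fy'],1]); return C+d*(z-C[2])/d[2]
px=lambda a,b:((a+.5)/3.3333-.5+200,(b+.5)/3.3333-.5+190)
pts={'L':dict(base=[(95,85),(322,163),(275,285),(52,203)],ball=(202,229),piv=(84,131),tag=(262,232),bar0=(258,158),barm=(128,108)),
'R':dict(base=[(482,243),(721,266),(712,400),(470,374)],ball=(648,364),piv=(508,296),tag=(708,349),bar0=(672,284),barm=(487,266))}
for n,d in pts.items():
    b=np.array([onz(*px(*q),.01)[:2] for q in d['base']])*1000
    print(n,b.round(),np.linalg.norm(np.roll(b,-1,0)-b,axis=1).round(), 'ctr',b.mean(0))
    y=(b[0]-b[1])+(b[3]-b[2]); print('yaw',np.arctan2(-y[0],y[1]), np.arctan2(*((b[0]-b[3])+(b[1]-b[2]))[::-1]))
    for k,z in (('ball',.085),('piv',.096),('tag',.101),('bar0',.085),('barm',.085)): print(k,(onz(*px(*d[k]),z)*1000).round())
E
```

```text
cam [ 0.18673284 -0.09391484  1.80875365]
L [[573. 297.]
 [551.  62.]
 [425.  76.]
 [451. 305.]] [235. 127. 230. 123.] ctr [500.19401595 185.04817043]
yaw -0.10199257751712626 -0.08830051696262008
ball [449. 148.  85.]
piv [510. 276.  96.]
tag [457.  92. 101.]
bar0 [527. 115.  85.]
barm [543. 245.  85.]
R [[ 512. -106.]
 [ 546. -333.]
 [ 419. -351.]
 [ 388. -124.]] [229. 128. 229. 126.] ctr [ 466.13003614 -228.32413564]
yaw 0.14127276934923613 0.1412638662731875
ball [ 427. -277.   85.]
piv [ 455. -140.   96.]
tag [ 451. -325.  101.]
bar0 [ 504. -283.   85.]
barm [ 479. -115.   85.]
```

Picture one (crop of top view) shows both stands, with lever balls at crop px (202,229) and (648,364) and tags at (262,232) and (708,349). In the side view, nothing stands in front of the levers. The fitted origins are about (532,197) mm at yaw -0.095 for the left and (495,-209) mm at yaw +0.141 for the right. Lever, ball and bar measurements agree to within a few mm.

Call:
step_arm --plan '[{"dx":-0.355,"dy":-0.238,"claw":1},{"dx":-0.355,"dy":-0.238,"claw":1},{"dx":-0.355,"dy":-0.238,"claw":1},{"dx":-0.355,"dy":-0.238,"claw":1},{"dx":-0.355,"dy":-0.238,"claw":1},{"dx":-0.355,"dy":-0.238,"claw":1},{"dx":-0.355,"dy":-0.238,"claw":1},{"dx":-0.355,"dy":-0.238,"claw":1},{"dx":-0.355,"dy":-0.238,"claw":1},{"dx":-0.355,"dy":-0.238,"claw":1}]' --grip_force 10

```text
$.plan[0]: bad value
```

Call:
step_arm --plan '[{"dx":-0.355,"dy":-0.238,"dz":0,"rx":0,"ry":0,"rz":0,"claw":1},{"dx":-0.355,"dy":-0.238,"dz":0,"rx":0,"ry":0,"rz":0,"claw":1},{"dx":-0.355,"dy":-0.238,"dz":0,"rx":0,"ry":0,"rz":0,"claw":1},{"dx":-0.355,"dy":-0.238,"dz":0,"rx":0,"ry":0,"rz":0,"claw":1},{"dx":-0.355,"dy":-0.238,"dz":0,"rx":0,"ry":0,"rz":0,"claw":1},{"dx":-0.355,"dy":-0.238,"dz":0,"rx":0,"ry":0,"rz":0,"claw":1},{"dx":-0.355,"dy":-0.238,"dz":0,"rx":0,"ry":0,"rz":0,"claw":1},{"dx":-0.355,"dy":-0.238,"dz":0,"rx":0,"ry":0,"rz":0,"claw":1},{"dx":-0.355,"dy":-0.238,"dz":0,"rx":0,"ry":0,"rz":0,"claw":1},{"dx":-0.355,"dy":-0.238,"dz":0,"rx":0,"ry":0,"rz":0,"claw":1}]' --grip_force 10

```text
time_s: 1.4
ee_pos: [0.4314, 0.1934, 0.2227]
eef_rot: [3.141, 0.0, 2.846]
force: [0.5, 0.5, 0.9]
grip_width: 0.0176
grip_force: 0.0
```

```bash
cat >> h.py <<'E'
from scipy.spatial.transform import Rotation as Ro
S={'L':(532,197,-.095),'R':(495,-209,.141)}
def loc(n,x,y,z):
    X,Y,a=S[n]; c,s=np.cos(a),np.sin(a); return np.array([X+c*x-s*y,Y+s*x+c*y,z])/1000
def wrist(n,name):
    o=telemetry.get_obs(); p=viewer.camera('wrist'); T=np.array(p['tool_from_camera'])
    Rt=Ro.from_euler('xyz',o['eef_rot']).as_matrix(); im=p['img'][...,::-1].copy()
    for x,y,z in [(-68,-18,85),(-76,-58,96),(-32,75,96),(0,-75,80),(0,-75,94),(0,100,80),(-71,-110,101),(-87,-97,62),(-87,-123,62)]:
        q=Rt.T@(loc(n,x,y,z)-o['ee_pos']); c=T[:3,:3].T@(q-T[:3,3])
        r=np.hypot(c[0],c[1]); th=np.arctan2(r,c[2]); u=p['cx']+p['fx']*th*c[0]/r; v=p['cy']+p['fy']*th*c[1]/r
        cv2.circle(im,(int(round(u)),int(round(v))),3,(0,0,255),1)
    cv2.imwrite(name,im)
E
python3 -c "
from h import *
wrist('L','pics/w1.png')"
```

```text
(no output)
```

View pics/w1.png

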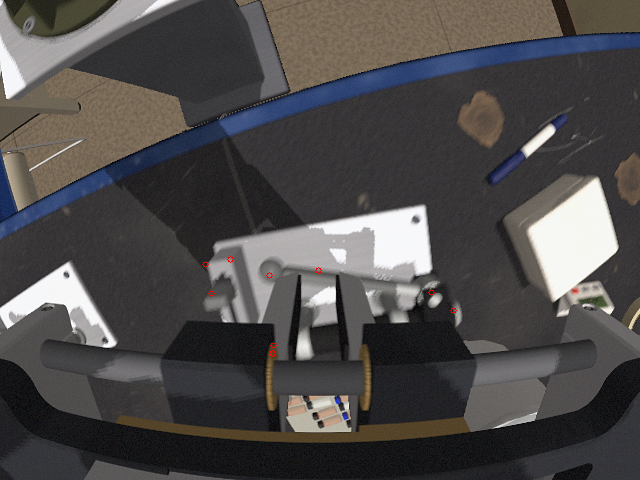

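The wrist view shows the ball at about (270,268), with my prediction at (269,275). The block front corners are about 10 px off, so I'll refine the yaw from a zoomed crop.

```bash
python3 -c "
import cv2
a=cv2.imread('pics/w1.png')[195:335,195:475]; cv2.imwrite('pics/w1z.png',cv2.resize(a,(800,400),interpolation=cv2.INTER_CUBIC))"
```

```text
(no output)
```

View pics/w1z.png

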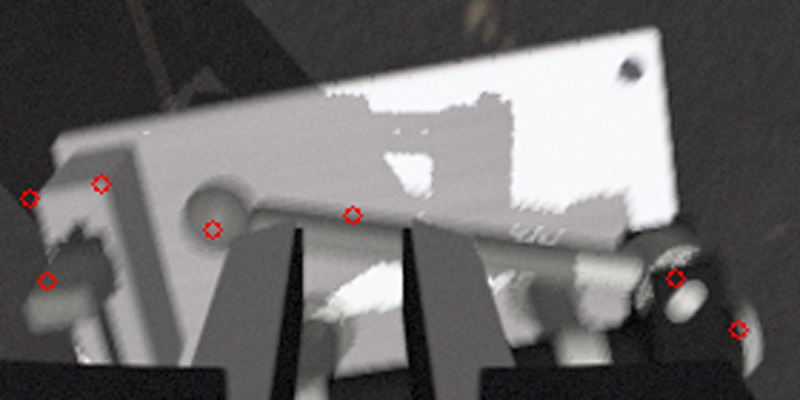

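Call:
step_arm --plan '[{"dx":0,"dy":0.03,"dz":0.3,"rx":0,"ry":0,"rz":0,"claw":1},{"dx":0,"dy":0,"dz":0.3,"rx":0,"ry":0,"rz":0,"claw":1},{"dx":0,"dy":0,"dz":0.3,"rx":0,"ry":0,"rz":0,"claw":1},{"dx":0,"dy":0,"dz":0.3,"rx":0,"ry":0,"rz":0,"claw":1},{"dx":0,"dy":0,"dz":0.13,"rx":0,"ry":0,"rz":0,"claw":1},{"dx":0,"dy":0,"dz":0,"rx":0,"ry":0,"rz":0,"claw":1},{"dx":0,"dy":0,"dz":0,"rx":0,"ry":0,"rz":0,"claw":1},{"dx":0,"dy":0,"dz":0,"rx":0,"ry":0,"rz":0,"claw":1}]'

```text
time_s: 2.25
ee_pos: [0.4321, 0.1981, 0.0909]
eef_rot: [3.14, 0.002, 2.846]
force: [0.7, -0.2, 0.7]
grip_width: 0.0003
grip_force: 0.0
```

Call:
step_arm --plan '[{"dx":-0.05,"dy":0,"dz":0,"rx":0,"ry":0,"rz":0,"claw":1},{"dx":-0.05,"dy":0,"dz":0,"rx":0,"ry":0,"rz":0,"claw":1},{"dx":-0.05,"dy":0,"dz":0,"rx":0,"ry":0,"rz":0,"claw":1},{"dx":0,"dy":0,"dz":0,"rx":0,"ry":0,"rz":0,"claw":1}]'

```text
time_s: 2.65
ee_pos: [0.4464, 0.1932, 0.0896]
eef_rot: [3.141, 0.0, 2.845]
force: [-0.1, -1.1, -0.4]
grip_width: 0.0009
grip_force: 0.0
```

Call:
step_arm --plan '[{"dx":-0.03,"dy":0,"dz":0,"rx":0,"ry":0,"rz":0,"claw":1},{"dx":-0.03,"dy":0,"dz":0,"rx":0,"ry":0,"rz":0,"claw":1},{"dx":0,"dy":0,"dz":0,"rx":0,"ry":0,"rz":0,"claw":1}]'

```text
time_s: 2.95
ee_pos: [0.4518, 0.1916, 0.0894]
eef_rot: [3.142, 0.0, 2.846]
force: [-0.2, 0.8, -0.0]
grip_width: 0.0002
grip_force: 0.0
```

Call:
step_arm --plan '[{"dx":-0.03,"dy":0,"dz":0,"rx":0,"ry":0,"rz":0,"claw":1},{"dx":-0.03,"dy":0,"dz":0,"rx":0,"ry":0,"rz":0,"claw":1},{"dx":0,"dy":0,"dz":0,"rx":0,"ry":0,"rz":0,"claw":1}]'

```text
time_s: 3.25
ee_pos: [0.4573, 0.1898, 0.0893]
eef_rot: [-3.141, -0.0, 2.846]
force: [-2.9, 0.2, 0.8]
grip_width: 0.0007
grip_force: 1.3
```

Call:
step_arm --plan '[{"dx":-0.03,"dy":0,"dz":0,"rx":0,"ry":0,"rz":0,"claw":1},{"dx":-0.03,"dy":0,"dz":0,"rx":0,"ry":0,"rz":0,"claw":1},{"dx":-0.03,"dy":0,"dz":0,"rx":0,"ry":0,"rz":0,"claw":1},{"dx":0,"dy":0,"dz":0,"rx":0,"ry":0,"rz":0,"claw":1}]'

```text
time_s: 3.65
ee_pos: [0.4662, 0.1872, 0.0894]
eef_rot: [3.142, 0.0, 2.846]
force: [-3.3, -0.5, -0.4]
grip_width: 0.0005
grip_force: 1.5
```

Call:
step_arm --plan '[{"dx":-0.02,"dy":0,"dz":0,"rx":0,"ry":0,"rz":0,"claw":1},{"dx":-0.02,"dy":0,"dz":0,"rx":0,"ry":0,"rz":0,"claw":1},{"dx":0,"dy":0,"dz":0,"rx":0,"ry":0,"rz":0,"claw":1}]'

```text
time_s: 3.95
ee_pos: [0.4697, 0.1861, 0.0894]
eef_rot: [-3.141, -0.0, 2.846]
force: [-5.2, -1.2, 0.9]
grip_width: 0.0006
grip_force: 2.4
```

Call:
step_arm --plan '[{"dx":-0.02,"dy":0,"dz":0,"rx":0,"ry":0,"rz":0,"claw":1},{"dx":0,"dy":0,"dz":0,"rx":0,"ry":0,"rz":0,"claw":1}]'

```text
time_s: 4.15
ee_pos: [0.4711, 0.1856, 0.0893]
eef_rot: [-3.141, -0.001, 2.846]
force: [-7.4, -0.5, 1.8]
grip_width: 0.0007
grip_force: 3.4
```

Call:
step_arm --plan '[{"dx":-0.02,"dy":0,"dz":0,"rx":0,"ry":0,"rz":0,"claw":1},{"dx":0,"dy":0,"dz":0,"rx":0,"ry":0,"rz":0,"claw":1}]'

```text
time_s: 4.35
ee_pos: [0.4715, 0.1855, 0.0892]
eef_rot: [-3.14, -0.005, 2.846]
force: [-20.3, 2.7, 10.1]
grip_width: 0.0003
grip_force: 10.4
```

Hard stop after about 17 mm of travel, which fits a sound handle. I'll ease the force and hold.

Call:
step_arm --plan '[{"dx":0.007,"dy":0,"dz":0,"rx":0,"ry":0,"rz":0,"claw":1},{"dx":0,"dy":0,"dz":0,"rx":0,"ry":0,"rz":0,"claw":1},{"dx":0,"dy":0,"dz":0,"rx":0,"ry":0,"rz":0,"claw":1},{"dx":0,"dy":0,"dz":0,"rx":0,"ry":0,"rz":0,"claw":1},{"dx":0,"dy":0,"dz":0,"rx":0,"ry":0,"rz":0,"claw":1},{"dx":0,"dy":0,"dz":0,"rx":0,"ry":0,"rz":0,"claw":1},{"dx":0,"dy":0,"dz":0,"rx":0,"ry":0,"rz":0,"claw":1},{"dx":0,"dy":0,"dz":0,"rx":0,"ry":0,"rz":0,"claw":1},{"dx":0,"dy":0,"dz":0,"rx":0,"ry":0,"rz":0,"claw":1},{"dx":0,"dy":0,"dz":0,"rx":0,"ry":0,"rz":0,"claw":1}]'

```text
time_s: 5.35
ee_pos: [0.4713, 0.1855, 0.0893]
eef_rot: [-3.141, -0.003, 2.846]
force: [-14.0, 0.8, 6.6]
grip_width: 0.0004
grip_force: 7.7
```

```bash
python3 -c "
from h import *
S['L']=(532,200,-.095)
p=viewer.camera('wrist'); a=p['img'][195:335,195:475,::-1]; cv2.imwrite('pics/w2z.png',cv2.resize(a,(800,400),interpolation=cv2.INTER_CUBIC))"
```

```text
(no output)
```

View pics/w2z.png

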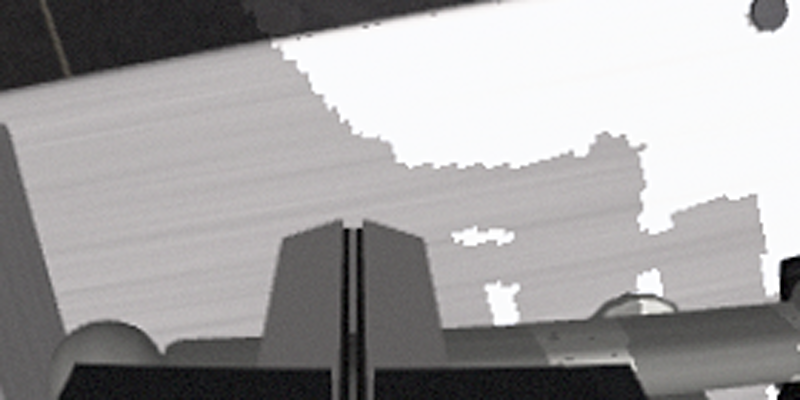

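The picture shows the fingers on the blade, the ball free at (108,355) and the lever held. Now I'll release it and go to the right handle.

Call:
step_arm --plan '[{"dx":0.1,"dy":0,"dz":0,"rx":0,"ry":0,"rz":0,"claw":1},{"dx":0.1,"dy":0,"dz":0,"rx":0,"ry":0,"rz":0,"claw":1},{"dx":0.15,"dy":0,"dz":0,"rx":0,"ry":0,"rz":0,"claw":1},{"dx":0.15,"dy":0,"dz":0,"rx":0,"ry":0,"rz":0,"claw":1},{"dx":0,"dy":0,"dz":-0.35,"rx":0,"ry":0,"rz":0,"claw":1},{"dx":0,"dy":0,"dz":-0.35,"rx":0,"ry":0,"rz":0,"claw":1},{"dx":0,"dy":0,"dz":0,"rx":0,"ry":0,"rz":-0.063,"claw":1},{"dx":0,"dy":0,"dz":0,"rx":0,"ry":0,"rz":-0.063,"claw":1},{"dx":0,"dy":0,"dz":0,"rx":0,"ry":0,"rz":-0.062,"claw":1},{"dx":0,"dy":0,"dz":0,"rx":0,"ry":0,"rz":0,"claw":1}]'

```text
time_s: 6.4
ee_pos: [0.425, 0.2, 0.1597]
eef_rot: [3.141, 0.001, -3.14]
force: [0.3, -1.0, -0.7]
grip_width: 0.0003
grip_force: 0.0
```

Call:
step_arm --plan '[{"dx":0.027,"dy":-0.437,"dz":0,"rx":0,"ry":0,"rz":0,"claw":1},{"dx":0.027,"dy":-0.437,"dz":0,"rx":0,"ry":0,"rz":0,"claw":1},{"dx":0.027,"dy":-0.437,"dz":0,"rx":0,"ry":0,"rz":0,"claw":1},{"dx":0.027,"dy":-0.437,"dz":0,"rx":0,"ry":0,"rz":0,"claw":1},{"dx":0.027,"dy":-0.437,"dz":0,"rx":0,"ry":0,"rz":0,"claw":1},{"dx":0.027,"dy":-0.437,"dz":0,"rx":0,"ry":0,"rz":0,"claw":1},{"dx":0.027,"dy":-0.437,"dz":0,"rx":0,"ry":0,"rz":0,"claw":1},{"dx":0.027,"dy":-0.437,"dz":0,"rx":0,"ry":0,"rz":0,"claw":1},{"dx":0.027,"dy":-0.437,"dz":0,"rx":0,"ry":0,"rz":0,"claw":1},{"dx":0.027,"dy":-0.437,"dz":0,"rx":0,"ry":0,"rz":0,"claw":1}]'

```text
time_s: 7.4
ee_pos: [0.3975, -0.239, 0.1597]
eef_rot: [-3.141, 0.001, 3.138]
force: [1.1, 0.1, 0.4]
grip_width: 0.0006
grip_force: 0.0
```

```bash
python3 -c "
from h import *
print(telemetry.get_obs()['ee_pos'])
wrist('R','pics/w3.png')
a=cv2.imread('pics/w3.png')[180:350,150:490]; cv2.imwrite('pics/w3z.png',cv2.resize(a,(800,400),interpolation=cv2.INTER_CUBIC))"
```

```text
[ 0.39745957 -0.23904113  0.15974158]
```

View pics/w3z.png

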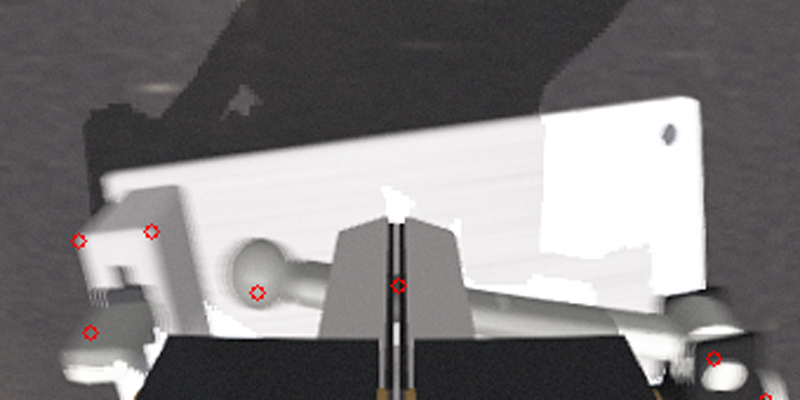

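The right handle lines up, with the ball at (258,272) and the finger in front of the blade centre. Next I'll lower and press.

Call:
step_arm --plan '[{"dx":0,"dy":0,"dz":0.35,"rx":0,"ry":0,"rz":0,"claw":1},{"dx":0,"dy":0,"dz":0.35,"rx":0,"ry":0,"rz":0,"claw":1},{"dx":0,"dy":0,"dz":0,"rx":0,"ry":0,"rz":0,"claw":1},{"dx":-0.05,"dy":0,"dz":0,"rx":0,"ry":0,"rz":0,"claw":1},{"dx":-0.05,"dy":0,"dz":0,"rx":0,"ry":0,"rz":0,"claw":1},{"dx":-0.05,"dy":0,"dz":0,"rx":0,"ry":0,"rz":0,"claw":1},{"dx":0,"dy":0,"dz":0,"rx":0,"ry":0,"rz":0,"claw":1}]'

```text
time_s: 8.15
ee_pos: [0.4139, -0.2373, 0.0905]
eef_rot: [-3.14, 0.002, 3.141]
force: [0.3, 0.0, -0.8]
grip_width: 0.0004
grip_force: 0.0
```

Call:
step_arm --plan '[{"dx":-0.03,"dy":0,"dz":0,"rx":0,"ry":0,"rz":0,"claw":1},{"dx":-0.03,"dy":0,"dz":0,"rx":0,"ry":0,"rz":0,"claw":1},{"dx":-0.03,"dy":0,"dz":0,"rx":0,"ry":0,"rz":0,"claw":1},{"dx":0,"dy":0,"dz":0,"rx":0,"ry":0,"rz":0,"claw":1}]'

```text
time_s: 8.55
ee_pos: [0.4219, -0.2372, 0.0894]
eef_rot: [3.142, -0.0, 3.141]
force: [-2.6, -1.1, 1.2]
grip_width: 0.0008
grip_force: 1.1
```

Call:
step_arm --plan '[{"dx":-0.03,"dy":0,"dz":0,"rx":0,"ry":0,"rz":0,"claw":1},{"dx":-0.03,"dy":0,"dz":0,"rx":0,"ry":0,"rz":0,"claw":1},{"dx":-0.03,"dy":0,"dz":0,"rx":0,"ry":0,"rz":0,"claw":1},{"dx":0,"dy":0,"dz":0,"rx":0,"ry":0,"rz":0,"claw":1}]'

```text
time_s: 8.95
ee_pos: [0.4311, -0.2372, 0.0894]
eef_rot: [3.142, -0.0, 3.141]
force: [-2.6, -1.8, 1.0]
grip_width: 0.0007
grip_force: 1.8
```

Call:
step_arm --plan '[{"dx":-0.02,"dy":0,"dz":0,"rx":0,"ry":0,"rz":0,"claw":1},{"dx":0,"dy":0,"dz":0,"rx":0,"ry":0,"rz":0,"claw":1}]'

```text
time_s: 9.15
ee_pos: [0.4329, -0.2372, 0.0894]
eef_rot: [3.142, -0.0, 3.141]
force: [-4.7, -2.5, 0.6]
grip_width: 0.0007
grip_force: 1.7
```

Call:
step_arm --plan '[{"dx":-0.02,"dy":0,"dz":0,"rx":0,"ry":0,"rz":0,"claw":1},{"dx":-0.02,"dy":0,"dz":0,"rx":0,"ry":0,"rz":0,"claw":1},{"dx":0,"dy":0,"dz":0,"rx":0,"ry":0,"rz":0,"claw":1}]'

```text
time_s: 9.45
ee_pos: [0.4369, -0.2372, 0.0894]
eef_rot: [3.142, -0.0, 3.141]
force: [-3.1, -2.4, -0.4]
grip_width: 0.0008
grip_force: 1.7
```

Call:
step_arm --plan '[{"dx":-0.02,"dy":0,"dz":0,"rx":0,"ry":0,"rz":0,"claw":1},{"dx":0,"dy":0,"dz":0,"rx":0,"ry":0,"rz":0,"claw":1}]'

```text
time_s: 9.65
ee_pos: [0.4388, -0.2372, 0.0894]
eef_rot: [-3.142, -0.0, 3.141]
force: [-4.2, -2.4, 0.9]
grip_width: 0.0007
grip_force: 2.1
```

Call:
step_arm --plan '[{"dx":-0.02,"dy":0,"dz":0,"rx":0,"ry":0,"rz":0,"claw":1},{"dx":0,"dy":0,"dz":0,"rx":0,"ry":0,"rz":0,"claw":1}]'

```text
time_s: 9.85
ee_pos: [0.4407, -0.2372, 0.0894]
eef_rot: [3.142, -0.0, 3.141]
force: [-6.2, -3.9, 0.8]
grip_width: 0.0004
grip_force: 2.6
```

Call:
step_arm --plan '[{"dx":-0.015,"dy":0,"dz":0,"rx":0,"ry":0,"rz":0,"claw":1},{"dx":0,"dy":0,"dz":0,"rx":0,"ry":0,"rz":0,"claw":1}]'

```text
time_s: 10.05
ee_pos: [0.4422, -0.2373, 0.0894]
eef_rot: [-3.142, -0.0, 3.141]
force: [-5.2, -3.2, 0.5]
grip_width: 0.0005
grip_force: 2.6
```

Already past the sound stop at low force, so the right handle looks worn. I'll carry on to the bar at about 0.455.

Call:
step_arm --plan '[{"dx":-0.03,"dy":0,"dz":0,"rx":0,"ry":0,"rz":0,"claw":1},{"dx":-0.03,"dy":0,"dz":0,"rx":0,"ry":0,"rz":0,"claw":1},{"dx":0,"dy":0,"dz":0,"rx":0,"ry":0,"rz":0,"claw":1}]'

```text
time_s: 10.35
ee_pos: [0.4483, -0.2372, 0.0894]
eef_rot: [3.141, -0.0, 3.141]
force: [-5.4, -2.0, 0.7]
grip_width: 0.0004
grip_force: 2.7
```

Call:
step_arm --plan '[{"dx":-0.02,"dy":0,"dz":0,"rx":0,"ry":0,"rz":0,"claw":1},{"dx":-0.02,"dy":0,"dz":0,"rx":0,"ry":0,"rz":0,"claw":1},{"dx":0,"dy":0,"dz":0,"rx":0,"ry":0,"rz":0,"claw":1}]'

```text
time_s: 10.65
ee_pos: [0.452, -0.2369, 0.0893]
eef_rot: [3.141, -0.001, 3.141]
force: [-5.6, -0.6, 2.8]
grip_width: 0.0005
grip_force: 2.9
```

Call:
step_arm --plan '[{"dx":-0.015,"dy":0,"dz":0,"rx":0,"ry":0,"rz":0,"claw":1},{"dx":0,"dy":0,"dz":0,"rx":0,"ry":0,"rz":0,"claw":1}]'

```text
time_s: 10.85
ee_pos: [0.4534, -0.2368, 0.0893]
eef_rot: [3.141, -0.001, 3.141]
force: [-5.9, 0.6, 2.3]
grip_width: 0.0004
grip_force: 3.0
```

Call:
step_arm --plan '[{"dx":-0.015,"dy":0,"dz":0,"rx":0,"ry":0,"rz":0,"claw":1},{"dx":0,"dy":0,"dz":0,"rx":0,"ry":0,"rz":0,"claw":1}]'

```text
time_s: 11.05
ee_pos: [0.4547, -0.2367, 0.0893]
eef_rot: [3.14, -0.002, 3.141]
force: [-8.0, 1.9, 3.6]
grip_width: 0.0004
grip_force: 3.6
```

Call:
step_arm --plan '[{"dx":-0.01,"dy":0,"dz":0,"rx":0,"ry":0,"rz":0,"claw":1},{"dx":0,"dy":0,"dz":0,"rx":0,"ry":0,"rz":0,"claw":1}]'

```text
time_s: 11.25
ee_pos: [0.4549, -0.2367, 0.0892]
eef_rot: [3.14, -0.003, 3.142]
force: [-14.0, 1.2, 6.4]
grip_width: 0.0005
grip_force: 6.9
```

Call:
step_arm --plan '[{"dx":-0.005,"dy":0,"dz":0,"rx":0,"ry":0,"rz":0,"claw":1},{"dx":0,"dy":0,"dz":0,"rx":0,"ry":0,"rz":0,"claw":1}]'

```text
time_s: 11.45
ee_pos: [0.455, -0.2367, 0.0892]
eef_rot: [3.14, -0.004, 3.142]
force: [-17.7, 1.6, 8.7]
grip_width: 0.0002
grip_force: 8.6
```

Hard stop at the bar after about 35 mm of travel, so the right handle is worn. I'll hold, release, then go to its tag.

Call:
step_arm --plan '[{"dx":0.003,"dy":0,"dz":0,"rx":0,"ry":0,"rz":0,"claw":1},{"dx":0,"dy":0,"dz":0,"rx":0,"ry":0,"rz":0,"claw":1},{"dx":0,"dy":0,"dz":0,"rx":0,"ry":0,"rz":0,"claw":1},{"dx":0,"dy":0,"dz":0,"rx":0,"ry":0,"rz":0,"claw":1},{"dx":0,"dy":0,"dz":0,"rx":0,"ry":0,"rz":0,"claw":1},{"dx":0,"dy":0,"dz":0,"rx":0,"ry":0,"rz":0,"claw":1},{"dx":0,"dy":0,"dz":0,"rx":0,"ry":0,"rz":0,"claw":1},{"dx":0,"dy":0,"dz":0,"rx":0,"ry":0,"rz":0,"claw":1},{"dx":0,"dy":0,"dz":0,"rx":0,"ry":0,"rz":0,"claw":1},{"dx":0,"dy":0,"dz":0,"rx":0,"ry":0,"rz":0,"claw":1}]'

```text
time_s: 12.45
ee_pos: [0.4549, -0.2367, 0.0892]
eef_rot: [3.14, -0.004, 3.141]
force: [-15.2, 1.1, 7.1]
grip_width: 0.0006
grip_force: 7.5
```

Call:
step_arm --plan '[{"dx":0.1,"dy":0,"dz":0,"rx":0,"ry":0,"rz":0,"claw":1},{"dx":0.1,"dy":0,"dz":0,"rx":0,"ry":0,"rz":0,"claw":1},{"dx":0.15,"dy":0,"dz":0,"rx":0,"ry":0,"rz":0,"claw":1},{"dx":0.15,"dy":0,"dz":0,"rx":0,"ry":0,"rz":0,"claw":1},{"dx":0,"dy":0,"dz":-0.3,"rx":0,"ry":0,"rz":0,"claw":1},{"dx":0,"dy":0,"dz":-0.3,"rx":0,"ry":0,"rz":0,"claw":1},{"dx":0,"dy":-0.31,"dz":0,"rx":0,"ry":0,"rz":0,"claw":1},{"dx":0,"dy":-0.31,"dz":0,"rx":0,"ry":0,"rz":0,"claw":1},{"dx":0,"dy":-0.31,"dz":0,"rx":0,"ry":0,"rz":-0.045,"claw":1},{"dx":0,"dy":0,"dz":0,"rx":0,"ry":0,"rz":-0.045,"claw":1}]'

```text
time_s: 13.45
ee_pos: [0.4061, -0.3328, 0.1495]
eef_rot: [-3.14, 0.001, -3.0]
force: [0.1, 0.3, 0.3]
grip_width: 0.0007
grip_force: 0.0
```

```bash
python3 -c "
from h import *
o=telemetry.get_obs();print(o['ee_pos'],o['eef_rot'])
wrist('R','pics/w4.png')
a=cv2.imread('pics/w4.png')[180:350,150:490]; cv2.imwrite('pics/w4z.png',cv2.resize(a,(800,400),interpolation=cv2.INTER_CUBIC))"
```

```text
[ 0.40614036 -0.33281971  0.14950835] [-3.14039259e+00  1.41334154e-03 -3.00018142e+00]
```

View pics/w4z.png

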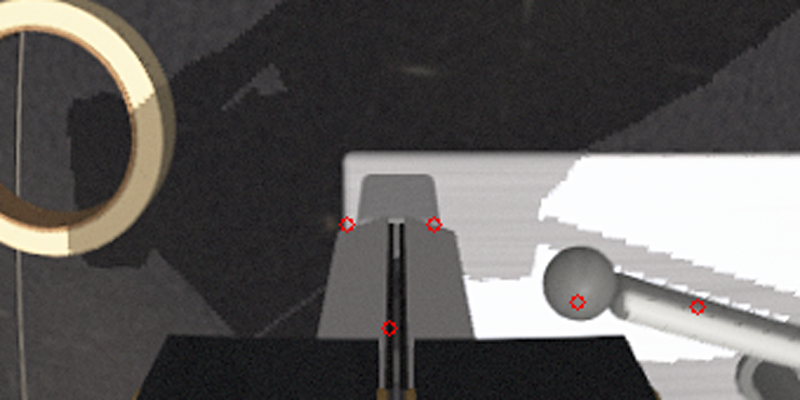

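The wrist view shows the stand edge level and the block centred under the fingers (358–438 px), with the lever released. Now I'll lower and push the tag.

Call:
step_arm --plan '[{"dx":0,"dy":0,"dz":0.3,"rx":0,"ry":0,"rz":0,"claw":1},{"dx":0,"dy":0,"dz":0.28,"rx":0,"ry":0,"rz":0,"claw":1},{"dx":0,"dy":0,"dz":0,"rx":0,"ry":0,"rz":0,"claw":1},{"dx":-0.05,"dy":0,"dz":0,"rx":0,"ry":0,"rz":0,"claw":1},{"dx":-0.05,"dy":0,"dz":0,"rx":0,"ry":0,"rz":0,"claw":1},{"dx":-0.05,"dy":0,"dz":0,"rx":0,"ry":0,"rz":0,"claw":1},{"dx":-0.05,"dy":0,"dz":0,"rx":0,"ry":0,"rz":0,"claw":1},{"dx":0,"dy":0,"dz":0,"rx":0,"ry":0,"rz":0,"claw":1}]'

```text
time_s: 14.3
ee_pos: [0.427, -0.3273, 0.0919]
eef_rot: [-3.141, 0.001, -3.0]
force: [-0.4, -0.1, 0.2]
grip_width: 0.0009
grip_force: 0.0
```

Call:
step_arm --plan '[{"dx":-0.03,"dy":0,"dz":0,"rx":0,"ry":0,"rz":0,"claw":1},{"dx":-0.03,"dy":0,"dz":0,"rx":0,"ry":0,"rz":0,"claw":1},{"dx":-0.03,"dy":0,"dz":0,"rx":0,"ry":0,"rz":0,"claw":1},{"dx":-0.03,"dy":0,"dz":0,"rx":0,"ry":0,"rz":0,"claw":1},{"dx":0,"dy":0,"dz":0,"rx":0,"ry":0,"rz":0,"claw":1}]'

```text
time_s: 14.8
ee_pos: [0.4384, -0.3257, 0.0914]
eef_rot: [3.142, -0.0, -3.001]
force: [0.1, -1.1, 0.4]
grip_width: 0.0009
grip_force: 0.0
```

Call:
step_arm --plan '[{"dx":-0.03,"dy":0,"dz":0,"rx":0,"ry":0,"rz":0,"claw":1},{"dx":-0.03,"dy":0,"dz":0,"rx":0,"ry":0,"rz":0,"claw":1},{"dx":-0.03,"dy":0,"dz":0,"rx":0,"ry":0,"rz":0,"claw":1},{"dx":-0.03,"dy":0,"dz":0,"rx":0,"ry":0,"rz":0,"claw":1},{"dx":0,"dy":0,"dz":0,"rx":0,"ry":0,"rz":0,"claw":1}]'

```text
time_s: 15.3
ee_pos: [0.4504, -0.3239, 0.0914]
eef_rot: [-3.142, 0.0, -3.0]
force: [0.1, 0.2, -0.4]
grip_width: 0.0006
grip_force: 0.0
```

Call:
step_arm --plan '[{"dx":-0.03,"dy":0,"dz":0,"rx":0,"ry":0,"rz":0,"claw":1},{"dx":-0.03,"dy":0,"dz":0,"rx":0,"ry":0,"rz":0,"claw":1},{"dx":-0.03,"dy":0,"dz":0,"rx":0,"ry":0,"rz":0,"claw":1},{"dx":0,"dy":0,"dz":0,"rx":0,"ry":0,"rz":0,"claw":1}]'

```text
time_s: 15.7
ee_pos: [0.4593, -0.3227, 0.0915]
eef_rot: [-3.142, 0.0, -3.0]
force: [0.2, 0.2, -0.2]
grip_width: 0.0005
grip_force: 0.0
```

No contact force where I expected it, so I'll look before going further.

```bash
python3 -c "
from h import *
o=telemetry.get_obs();print(o['ee_pos'],o['force'])
p=viewer.camera('wrist'); a=p['img'][180:350,150:490,::-1]; a=cv2.resize(a,(800,400),interpolation=cv2.INTER_CUBIC)
q=viewer.camera('side'); b=q['img'][240:340,240:360,::-1]; np.savez('s1.npz',**{k:q[k] for k in ['img','z_map']})
t=viewer.camera('top'); c=t['img'][250:320,330:430,::-1]
im=np.zeros((600,800,3),np.uint8); im[:300,:600]=cv2.resize(a,(600,300)); im[300:,:400]=cv2.resize(b,(400,300),interpolation=cv2.INTER_CUBIC); im[300:580,400:]=cv2.resize(c,(400,280),interpolation=cv2.INTER_CUBIC)
cv2.imwrite('pics/m5.png',im)"
```

```text
[ 0.45932136 -0.32267732  0.09145416] [ 0.23424563  0.15244666 -0.23816322]
```

View pics/m5.png

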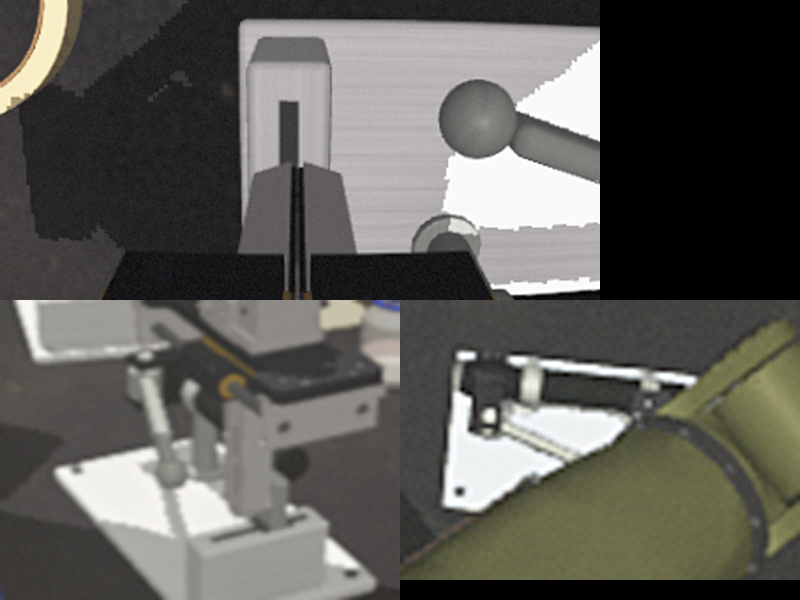

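The side view shows the tag just behind the finger, already moved along its slot with a small, relaxed force. I'll continue to the hard end.

Call:
step_arm --plan '[{"dx":-0.03,"dy":0,"dz":0,"rx":0,"ry":0,"rz":0,"claw":1},{"dx":-0.03,"dy":0,"dz":0,"rx":0,"ry":0,"rz":0,"claw":1}]'

```text
time_s: 16.05
ee_pos: [0.4649, -0.3219, 0.0915]
eef_rot: [3.142, -0.0, -3.001]
force: [-1.9, -1.0, 0.9]
grip_width: 0.0005
grip_force: 0.8
```

Call:
step_arm --plan '[{"dx":-0.03,"dy":0,"dz":0,"rx":0,"ry":0,"rz":0,"claw":1},{"dx":-0.02,"dy":0,"dz":0,"rx":0,"ry":0,"rz":0,"claw":1}]'

```text
time_s: 16.25
ee_pos: [0.4701, -0.3212, 0.0915]
eef_rot: [-3.141, 0.0, -3.001]
force: [-2.2, -0.8, 1.1]
grip_width: 0.0004
grip_force: 0.8
```

Call:
step_arm --plan '[{"dx":-0.02,"dy":0,"dz":0,"rx":0,"ry":0,"rz":0,"claw":1},{"dx":0,"dy":0,"dz":0,"rx":0,"ry":0,"rz":0,"claw":1}]'

```text
time_s: 16.45
ee_pos: [0.4721, -0.3209, 0.0914]
eef_rot: [-3.142, 0.0, -3.001]
force: [0.1, -0.8, 0.3]
grip_width: 0.0005
grip_force: 0.0
```

Call:
step_arm --plan '[{"dx":-0.02,"dy":0,"dz":0,"rx":0,"ry":0,"rz":0,"claw":1},{"dx":0,"dy":0,"dz":0,"rx":0,"ry":0,"rz":0,"claw":1}]'

```text
time_s: 16.65
ee_pos: [0.4739, -0.3206, 0.0914]
eef_rot: [3.142, -0.0, -3.001]
force: [-0.0, -0.4, 0.1]
grip_width: 0.0006
grip_force: 0.2
```

Pushing with about 2 N while it moves, as expected. On to the stop.

Call:
step_arm --plan '[{"dx":-0.02,"dy":0,"dz":0,"rx":0,"ry":0,"rz":0,"claw":1},{"dx":0,"dy":0,"dz":0,"rx":0,"ry":0,"rz":0,"claw":1}]'

```text
time_s: 16.85
ee_pos: [0.4743, -0.3206, 0.0914]
eef_rot: [3.141, -0.004, -3.001]
force: [-14.8, -1.1, 7.8]
grip_width: 0.0003
grip_force: 7.4
```

Call:
step_arm --plan '[{"dx":-0.02,"dy":0,"dz":0,"rx":0,"ry":0,"rz":0,"claw":1},{"dx":0,"dy":0,"dz":0,"rx":0,"ry":0,"rz":0,"claw":1}]'

```text
time_s: 17.05
ee_pos: [0.4746, -0.3206, 0.0915]
eef_rot: [3.14, -0.007, -3.001]
force: [-28.9, -1.5, 15.1]
grip_width: 0.0004
grip_force: 14.6
```

Call:
step_arm --plan '[{"dx":-0.015,"dy":0,"dz":0,"rx":0,"ry":0,"rz":0,"claw":1},{"dx":0,"dy":0,"dz":0,"rx":0,"ry":0,"rz":0,"claw":1}]'

```text
time_s: 17.25
ee_pos: [0.4748, -0.3206, 0.0915]
eef_rot: [3.139, -0.01, -3.001]
force: [-38.9, -2.0, 19.7]
grip_width: 0.0004
grip_force: 19.8
```

The tag is at its hard end. I'll back off and rise clear.

Call:
step_arm --plan '[{"dx":0.05,"dy":0,"dz":0,"rx":0,"ry":0,"rz":0,"claw":1},{"dx":0.15,"dy":0,"dz":0,"rx":0,"ry":0,"rz":0,"claw":1},{"dx":0.2,"dy":0,"dz":0,"rx":0,"ry":0,"rz":0,"claw":1},{"dx":0.2,"dy":0,"dz":0,"rx":0,"ry":0,"rz":0,"claw":1},{"dx":0,"dy":0,"dz":-0.4,"rx":0,"ry":0,"rz":0,"claw":1},{"dx":0,"dy":0,"dz":-0.4,"rx":0,"ry":0,"rz":0,"claw":1},{"dx":0.3,"dy":0,"dz":-0.3,"rx":0,"ry":0,"rz":0,"claw":1},{"dx":0.3,"dy":0,"dz":-0.3,"rx":0,"ry":0,"rz":0,"claw":1},{"dx":0,"dy":0,"dz":0,"rx":0,"ry":0,"rz":0,"claw":1},{"dx":0,"dy":0,"dz":0,"rx":0,"ry":0,"rz":0,"claw":1}]'

```text
time_s: 18.25
ee_pos: [0.3604, -0.3369, 0.2319]
eef_rot: [-3.14, 0.001, -3.002]
force: [-0.1, 0.3, -0.7]
grip_width: 0.0006
grip_force: 0.0
```

```bash
python3 -c "
from h import *
q=viewer.camera('side'); b=q['img'][180:360,220:380,::-1]
t=viewer.camera('top'); c=t['img'][190:330,200:440,::-1]
im=np.zeros((560,800,3),np.uint8); im[:360,:320]=cv2.resize(b,(320,360),interpolation=cv2.INTER_CUBIC); im[:280,320:]=cv2.resize(c,(480,280),interpolation=cv2.INTER_CUBIC)
cv2.imwrite('pics/m6.png',im)"
```

```text
(no output)
```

View pics/m6.png

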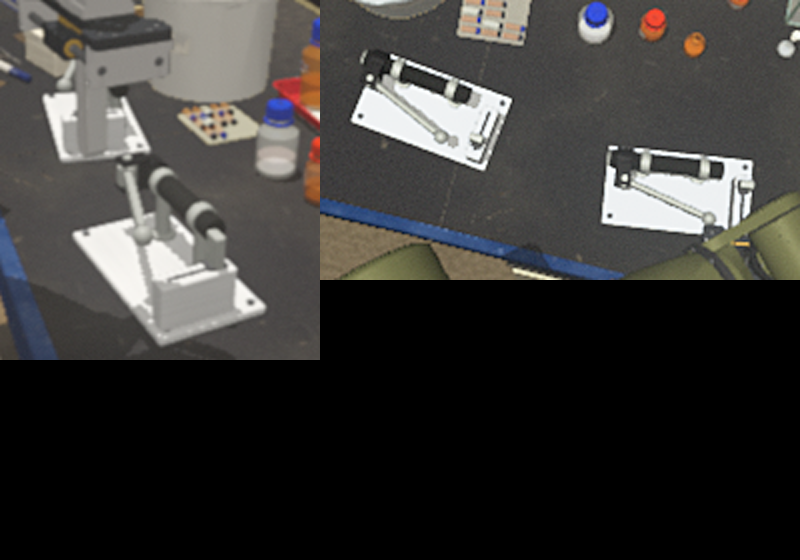

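The right tag is at the far end of its slot (745,185), the left tag is unmoved (478,140), and both levers are released with the arm clear.

```bash
python3 -c "
from station import hand_in
print(hand_in())"
```

```text
the job is handed in; nothing more can be done
None
```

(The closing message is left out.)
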